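Scan the grinding wheel into stock and close its tin

ROBOT

A 6-joint arm with a two-finger parallel gripper is mounted at the origin on the work surface. World frame = base frame: x ahead of the robot, y to its left, z up, the work surface at z = 0. Lengths are in mm, angles in rad, forces in N, time in s.
With the tool pointing down it reaches from about 275 to 850 mm from the base axis. Payload 5.2 kg.
Tool frame: the origin (TCP) lies at the centre of the arm's flange, where the gripper is bolted on; the fingertips stand 173 mm ahead of it and the grasp point (between the pads) lies 155 mm ahead of it; z points along the fingers, y is the line along which they close (so a half turn about z gives the same grasp; the last joint's range is limited). The gripper opens to 85 mm and grips with 20 to 120 N. Pads are 22 mm wide; open, the fingers measure 114 mm over their backs; the gripper's body (76 mm by 85 mm) begins 54 mm behind the grasp point. The pads swing forward as they close: fully open they stand 13 mm farther back than shut.
Start: joints at [-0.203, 0.259, 1.535, -0, 1.348, -0.203], TCP at [550.006, 0.022, 404.71] pointing down, gripper open.
Joint ranges: [-3.14, 3.14], [-0.91, 2.08], [0.19, 2.58], [-1.22, 4.36], [0.22, 2.71], [-3.12, 3.12]. Speed limits (rad/s): [2.57, 2.57, 3.14, 3.14, 3.14, 3.14].

INTERFACE

Orientations are given as a rotation vector (axis times angle).
In Python, from rig import r, cams, order gives the robot as it stands.
- The arm moves only by the tool apply_moves, never from a script. Its argument "series" is one flat list of numbers, 5 for each row, row after row: the gripper command: -1 is fully open, 1 is shut, values between are in proportion, then the shift along the tool's x, y, z in units of 50 mm (1.0 is 50 mm), then the turn about the tool's z in units of 6 degrees (1.0 is 6 degrees). In form: [gripper, tx, ty, tz, yaw, gripper, tx, ty, tz, yaw, ...]. A call has 1 to 12 rows; each row shifts and turns the commanded pose from where the row before left it, along the tool's axes as they then stand; what a row does not reach is not made up. A row lasts 1/10 s, in which the tool goes at most 50 mm and 8.59 degrees, less where a joint would pass 70% of its speed; a pose out of reach is approached as far as the arm can. A call is refused whole if a number of a shift passes 1 or a number of a turn 1, either way. A call with a gripper value outside its range is refused whole. The fingers move at their own pace and stop on an object; the grip force is fixed at half the most. Time passes only in rows, so rows that do not move let the fingers close. It gives the time, the measured TCP pose, the force, the opening and the grip force at its end, in the units of the state.
- r.sense(): the state, without advancing time (a new reading comes with each control period).
- cams.get_image(name): name is "scene" or "side" or "wrist"; returns a dict with "pixels" (384x512x3 uint8, red, green, blue), "K" (3x3 intrinsics, pixels), "cam_to_world" (4x4, takes a point from camera to world coordinates). Camera axes: x right, y down, z forward; pixel columns grow to the right and rows downward; lengths in mm; the calibration is good to about 2 mm. A picture is of the moment at which its call begins. There is no depth.
- order.close_job(): hands the job in; it is judged then, once.
Trained networks look in a picture, given as the dict that the camera call returned (one of the last four; its "shot" number tells which), for a name from the list of things; names that differ only in an ending like _2 or _b are one class to them, and where a whole thing is asked for, a point or a joint stands for the part that bears it (a point fixed in the world has none). Each returns a list of dicts, best first, with "confidence" (0 to 1); they miss things now and then, are a little off and sometimes report something else, mostly with a low value. They report only what shows in the picture. A call takes as long as a camera call. They do not tell look-alikes from the thing itself.
- cams.silhouettes(name, picture): "region" (384x512 bool, what is visible of it).
- cams.mark_of(name, picture): "at" ([x, y, z] in mm, in world coordinates, good to about 4 mm: a listed point, or the origin of a listed thing).
The state is a dict: "time_s": time; "joint_positions": joint angles; "qd": joint speeds; "joint_torque": joint torques, N m; "eef_pos": TCP position; "tcp_rot": TCP orientation; "ft_force": force on the tool from outside, world axes, zero at the start; "ft_torque": the same for the moment, N m; "grip_width": finger opening in mm; "grasp_force": force on a finger pad.
Only numpy, scipy, OpenCV 4.12 (cv2) and the standard library are available. Lean on these libraries where they do the work, as an engineer would, in place of code of your own. Each camera call takes 0.05 s, during which the arm holds its last target. There are 200 camera calls.

TASK

Book the grinding wheel in the gold tin into stock: pick up the yellow barcode scanner, point its window from a hand's width away at the middle of the white label inside the gold tin, and hold it steady there for about a second and a half. Then stand the scanner upright back on its round pad and set the loose lid (do not drop it) on the gold tin so that it sits fully down and level. Leave both tins and everything else on the bench where they stand.

Things in the scene. Friction and masses are not known exactly. Their poses are not given: they have to be found in the camera images.
- scanner: Yellow and black cordless barcode scanner, 250 g, 125 mm tall, standing upright on a round black foot (68 mm diameter). A black handle (30 x 26 mm) carries a yellow head, a block 72 mm long, 40 mm wide (flat upright sides at y = +-20 mm), 36 mm thick, pitched 50 degrees nose-down towards +x. Origin: centre of the foot's underside; x the way it looks, z up.
- scanner_grip (a point): Where to grip the scanner: the upper part of its head, 8 mm behind (-x) and 106 mm above the scanner's origin, 19 mm below its top, fingers closing along the scanner's y on the 40 mm wide head. Axes as the scanner's.
- scanner_beam (a point): Centre of the scanner's dark window at the nose, 30 mm ahead of and 58 mm above the scanner's origin. Its x axis is the beam: forward and 50 degrees below the horizontal while the scanner stands upright; y is the scanner's y.
- pad: Flat round green and black pad that the scanner stands on, 160 mm diameter, 4 mm thick, fixed to the bench. Origin: centre of its underside.
- gold_tin: Open gold round tin, loose, 700 g, outer diameter 116 mm, wall 3 mm (mouth 110 mm), rim 50 mm above its underside. Inside, 18 to 20 mm below the rim, lies a flat gold grinding wheel with the white label. Origin: centre of its underside, z up.
- gold_tin_label (a point): Centre of the white barcode label (32 x 46 mm, facing up) on the wheel in the gold tin: 28 mm off the tin's axis along the tin's x, 32 mm above its underside, 18 mm below the rim. Axes as the tin's.
- lid: Loose gold lid, 150 g: disc 120 mm diameter, 4 mm thick; steel plug below (102 mm diameter, 7 mm deep, chamfered) that enters the tin's mouth; black round knob on top (22 mm diameter, from 11 to 36 mm above the origin). Origin: centre of the plug's underside, at bench height at the start. Seated on the tin, the disc rests on the rim and the origin is 43 mm above the tin's.
- blue_tin: Blue tin of the same shape and size as the gold tin, with a grey wheel and a label of its own; not part of the job. Origin: centre of its underside.
- tape_roll: Roll of silver foil tape lying flat, 104 mm diameter, 48 mm high. Origin: centre of its underside.
- spray_can: Green can, 60 mm diameter, 170 mm tall. Origin: centre of its underside.
Not all that is in view belongs to the job. Leave any purple or red look-alike of the lid alone.

How it is judged:
By the outcome, as a careful person would: the job done as asked, in the order asked, and still so for the second after the job is handed in, with the robot touching nothing.
It also fails if it takes over 66 s, if anything falls off the work surface, if the arm or the gripper's body presses on something with over 40 N, if the wrist force passes 120 N, or if a joint passes its speed limit or range.

## Working session

There is one attempt and no reset: what is moved stays moved. The work goes in short steps, Python scripts to look and compute and a tool call to move; the robot and the scene stay as the last step left them, time stands still between calls to the robot, and variables do not carry over. Pictures are saved under pics/ and viewed, at most 10 in all, crops included, and the job is handed in when it is done.

Besides the shell and the picture viewer there is one more tool, called after ">>>" as name(argument=value, ...) on one line, values as JSON. apply_moves: Moves the arm, as the interface text tells. Its arguments: {"type":"object","properties":{"series":{"type":"array","items":{"type":"number"}}},"required":["series"]}

```bash
ls; mkdir -p pics
cat > h.py <<'E'
import numpy as np, cv2
from rig import r, cams, order
from scipy.spatial.transform import Rotation as R
def shot(n): return cams.get_image(n)
def save(p,f): cv2.imwrite(f,cv2.cvtColor(p["pixels"],cv2.COLOR_RGB2BGR))
def proj(p,X):
    T=np.linalg.inv(p["cam_to_world"]); c=T[:3,:3]@np.asarray(X,float)+T[:3,3]; u=p["K"]@c; return u[:2]/u[2]
def ray(p,uv,z):
    T=p["cam_to_world"]; d=T[:3,:3]@np.linalg.solve(p["K"],[uv[0],uv[1],1.]); o=T[:3,3]; return o+d*(z-o[2])/d[2]
E
python3 - <<'E'
from h import *
P={n:shot(n) for n in("scene","side","wrist")}
big=np.hstack([P["scene"]["pixels"],P["side"]["pixels"]])
save(P["scene"],"pics/scene0.png");save(P["side"],"pics/side0.png")
save({"pixels":P["wrist"]["pixels"]},"pics/wrist0.png")
for n in P:
  print(n,P[n]["cam_to_world"][:3,3].round())
  for t in("scanner","scanner_grip","scanner_beam","pad","gold_tin","gold_tin_label","lid","blue_tin","tape_roll","spray_can"):
    for m in cams.mark_of(t,P[n])[:3]: print(" ",t,np.round(m["at"]),round(m["confidence"],2),proj(P[n],m["at"]).round())
print(r.sense())
E
```

```text
pics
scene [1128. -970.  969.]
  scanner [ 501. -366.    2.] 0.67 [156. 296.]
  scanner_grip [ 493. -368.  114.] 0.7 [147. 265.]
  scanner_beam [604.  99.  -0.] 0.69 [273. 207.]
  scanner_beam [ 533. -373.   60.] 0.58 [162. 287.]
  pad [ 496. -378.   -1.] 0.95 [152. 299.]
  pad [ 502. -367.    3.] 0.62 [156. 296.]
  gold_tin [ 664. -141.    3.] 0.8 [254. 261.]
  gold_tin_label [ 652. -112.   30.] 0.64 [255. 246.]
  lid [442. 518.  -2.] 0.86 [284. 135.]
  lid [426. 340.   0.] 0.73 [259. 156.]
  lid [262. 324.   0.] 0.69 [218. 147.]
  blue_tin [604.  99.   2.] 0.8 [273. 206.]
  tape_roll [808. -15.   6.] 0.97 [319. 249.]
side [ 154. -970.  715.]
  scanner [ 501. -367.    5.] 0.77 [305. 309.]
  scanner_grip [ 494. -364.  112.] 0.79 [303. 271.]
  scanner_beam [ 537. -375.   61.] 0.56 [322. 287.]
  scanner_beam [ 492. -365.  114.] 0.31 [303. 271.]
  pad [ 498. -380.    0.] 0.84 [306. 315.]
  gold_tin [ 661. -146.   -3.] 0.59 [319. 238.]
  gold_tin_label [ 656. -111.   32.] 0.68 [312. 222.]
  gold_tin_label [602.  97.  -4.] 0.68 [265. 200.]
  lid [440. 510.  -0.] 0.86 [183. 155.]
  lid [42
[... 518 characters left out ...]
{'time_s': 1.65, 'joint_positions': array([-2.02816275e-01,  2.58684058e-01,  1.53499341e+00,  3.87441663e-05,
        1.34804052e+00, -2.02816067e-01]), 'qd': array([ 0.00050577, -0.00186302,  0.00166381, -0.00078413, -0.00033729,
       -0.00056498]), 'joint_torque': array([ 2.25869808e-03, -4.45908415e+01, -2.90887517e+01,  6.60458952e-06,
        8.46881139e-04, -4.60037359e-05]), 'eef_pos': array([5.50017266e+02, 1.79501828e-02, 4.04667106e+02]), 'tcp_rot': array([-2.22136251e+00, -2.22134303e+00,  5.87449809e-05]), 'ft_force': array([ 0.46920992, -0.24218288,  0.54774457]), 'ft_torque': array([-0.01044471,  0.0032163 ,  0.04199363]), 'grasp_force': 0.0, 'grip_width': 85.43211837240591}
```

View pics/scene0.png

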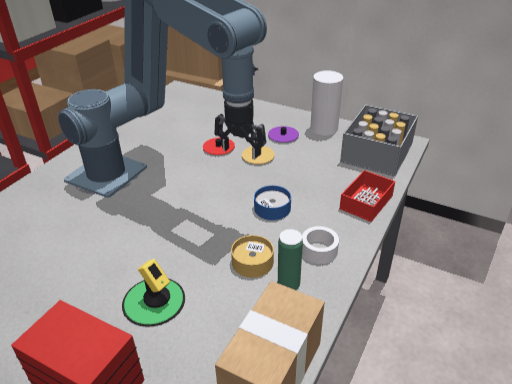

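View pics/wrist0.png

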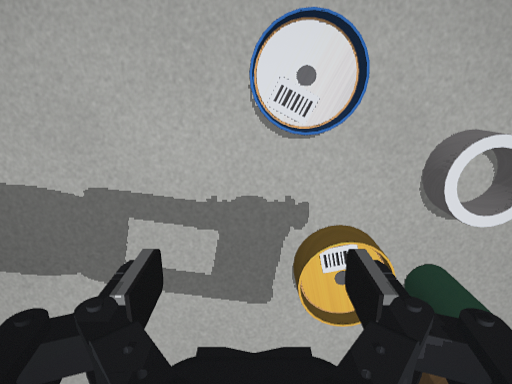

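Run:
```python
import cv2,numpy as np
a=cv2.imread("pics/scene0.png");b=cv2.imread("pics/side0.png")
c=lambda i,x,y,w,h,s:cv2.resize(i[y:y+h,x:x+w],None,fx=s,fy=s,interpolation=cv2.INTER_CUBIC)
t=np.hstack([c(a,200,110,130,75,3),c(b,120,130,130,75,3)])
u=np.hstack([c(a,100,225,130,100,3),c(b,250,235,130,100,3)])
cv2.imwrite("pics/crop0.png",np.vstack([t,u]))
```

```text
(no output)
```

View pics/crop0.png

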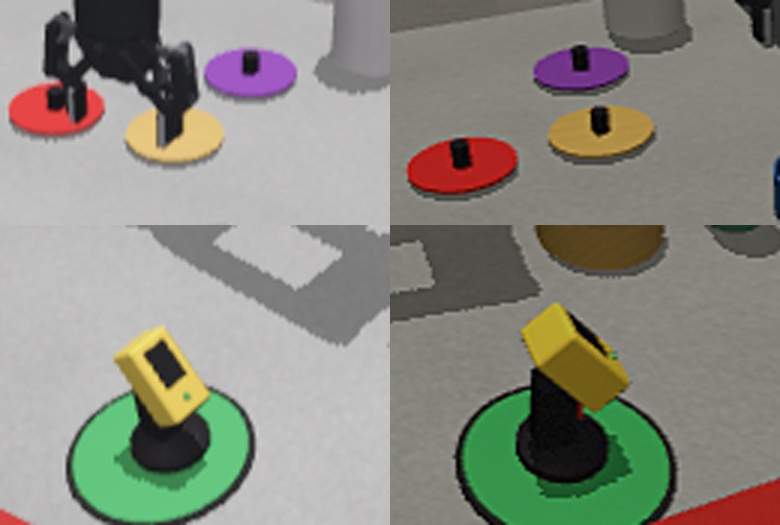

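Lid candidates in the scene view: red at (218,147), gold at (259,156) and purple at (284,135). I choose the gold one at about (424,340), and the crop confirms its colour. There is one scanner, at (153,280), standing on the green pad and looking roughly along +x. The gold tin is at (253,257) and the blue one at (273,203).

The gold tin's label is on its +y side. The current scanner heading therefore works for scanning from the -x side, clear of the tin.

>>> apply_moves(series=[-1, -0.73, -0.11, 0, 0, -1, -0.73, -0.11, 0, 0, -1, -0.73, -0.11, 0, 0, -1, -0.73, -0.11, 0, 0, -1, -0.73, -0.11, 0, 0, -1, -0.73, -0.11, 0, 0, -1, -0.73, -0.11, 0, 0, -1, -0.73, -0.11, 0, 0, -1, -0.73, -0.11, 0, 0, -1, -0.73, -0.11, 0, 0, -1, 0, 0, 0, 1, -1, 0, 0, 0, 1])

```text
time_s: 2.85
eef_pos: [494.5, -366.6, 404.2]
tcp_rot: [-2.448, -1.969, 0.0]
ft_force: [0.5, -0.3, -0.3]
grip_width: 85.4
grasp_force: 0.0
```

>>> apply_moves(series=[-1, 0, 0, 0, 1, -1, 0, 0, 0, 1, -1, 0, 0, 0, 1, -1, 0, 0, 0, 1, -1, 0, 0, 0, 1, -1, 0, 0, 0, 1, -1, 0, 0, 0, 1, -1, 0, 0, 0, 1, -1, 0, 0, 0, 1, -1, 0, 0, 0, 1, -1, 0, 0, 0, 1, -1, 0, 0, 0, 1])

```text
time_s: 4.05
eef_pos: [495.0, -365.0, 404.6]
tcp_rot: [-3.138, -0.158, 0.0]
ft_force: [0.3, 0.1, -0.2]
grip_width: 85.5
grasp_force: 0.0
```

>>> apply_moves(series=[-1, 0, 0, 0, 1, -1, 0, 0, 0, 1, -1, 0, 0, 0, 0.67, -1, 0, 0, 0, 0])

```text
time_s: 4.45
eef_pos: [495.0, -365.0, 404.6]
tcp_rot: [-3.129, 0.275, 0.0]
ft_force: [0.4, 0.1, 0.4]
grip_width: 85.5
grasp_force: 0.0
```

Run:
```python
from h import *
s=r.sense();print(s["time_s"],s["eef_pos"].round(1),R.from_rotvec(s["tcp_rot"]).as_matrix().round(3),s["joint_positions"].round(2))
W=shot("wrist");S=shot("scene");D=shot("side");save(W,"pics/w1.png")
for n,p in(("w",W),("s",S),("d",D)):
  for t in("scanner","scanner_grip","scanner_beam","pad","lid"):
    for m in cams.mark_of(t,p)[:2]: print(n,t,np.round(m["at"],1),round(m["confidence"],2),proj(p,m["at"]).round())
sil=cams.silhouettes("scanner",W)
np.savez("w1.npz",px=W["pixels"],K=W["K"],T=W["cam_to_world"])
print(W["cam_to_world"].round(2))
```

```text
4.45 [ 495.  -365.   404.6] [[ 0.985 -0.175 -0.   ]
 [-0.175 -0.985  0.   ]
 [-0.    -0.    -1.   ]] [-0.82  0.38  1.37 -0.    1.4   0.93]
w scanner [ 503.5 -365.8    1.6] 0.77 [252. 154.]
w scanner_grip [ 496.2 -368.7  115. ] 0.61 [256. 186.]
w scanner_beam [ 535.5 -375.3   61.4] 0.91 [255. 131.]
s scanner [ 499.6 -366.7    2.3] 0.67 [156. 296.]
s scanner [ 6.610e+02 -1.435e+02  5.000e-01] 0.29 [252. 262.]
s scanner_grip [ 493.4 -366.7  111.8] 0.81 [148. 265.]
s scanner_beam [ 529.8 -372.9   60.2] 0.91 [161. 287.]
s scanner_beam [ 494.7 -368.2  111.5] 0.63 [148. 266.]
s pad [ 497.4 -376.8    1.9] 0.97 [153. 299.]
s pad [ 6.590e+02 -1.383e+02  1.000e-01] 0.67 [252. 260.]
s lid [426.3 337.7  -1. ] 0.93 [258. 156.]
s lid [265.3 322.9  -2.1] 0.92 [219. 148.]
d scanner [ 501.1 -371.7    3.3] 0.78 [306. 311.]
d scanner_grip [ 494.  -365.1  114.6] 0.58 [304. 271.]
d scanner_beam [ 535.4 -371.    60.3] 0.96 [321. 287.]
d pad [ 500.  -380.4    1.5] 0.91 [307. 314.]
d lid [259.  327.    2.4] 0.86 [142. 186.]
d lid [440.6 512.3  -1.9] 0.81 [183. 155.]
[[-1.7000e-01 -9.4000e-01 -3.0000e-01  5.7047e+02]
 [-9.8000e-01  1.7000e-01  5.0000e-02 -3.7952e+02]
 [ 0.0000e+00  3.0000e-01 -9.5000e-01  3.7252e+02]
 [ 0.0000e+00  0.0000e+00  0.0000e+00  1.0000e+00]]
```

View pics/w1.png

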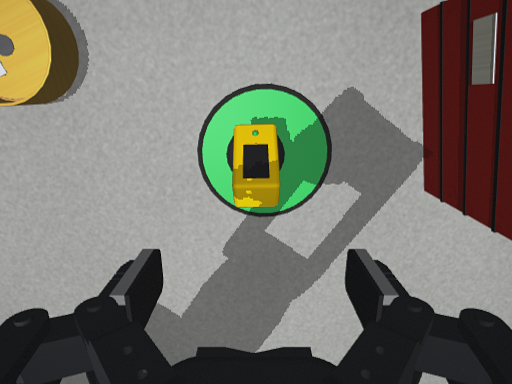

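The wrist view shows the scanner's head at columns 233-279, symmetric about 256, so its heading of about -10° matches the gripper. The red crate is far to the right. Descending to grip.

>>> apply_moves(series=[-1, 0, 0.02, 0.45, 0, -1, 0, 0, 0.45, 0, -1, 0, 0, 0.45, 0, -1, 0, 0, 0.45, 0, -1, 0, 0, 0.45, 0, -1, 0, 0, 0.3, 0, -1, 0, 0, 0.2, 0, -1, 0, 0, 0.04, 0, -1, 0, 0, 0, 0, 1, 0, 0, 0, 0, 1, 0, 0, 0, 0, 1, 0, 0, 0, 0])

```text
time_s: 6.6
eef_pos: [495.0, -366.1, 266.0]
tcp_rot: [3.129, -0.274, 0.002]
ft_force: [-1.0, 0.7, 0.2]
grip_width: 44.0
grasp_force: 0.0
```

>>> apply_moves(series=[1, 0, 0, 0, 0, 1, 0, 0, 0, 0, 1, 0, 0, 0, 0, 1, 0, 0, 0, 0, 1, 0, 0, 0, 0])

```text
time_s: 7.1
eef_pos: [495.0, -366.3, 266.1]
tcp_rot: [3.128, -0.274, 0.002]
ft_force: [-0.9, -0.5, 5.2]
grip_width: 39.4
grasp_force: 61.3
```

Run:
```python
from h import *
s=r.sense();print(s["time_s"],s["eef_pos"].round(1),s["grip_width"],s["grasp_force"],s["ft_force"].round(1))
S=shot("scene");D=shot("side");W=shot("wrist")
for n,p in(("s",S),("d",D),("w",W)):
  for t in("scanner","scanner_beam","gold_tin","gold_tin_label"):
    for m in cams.mark_of(t,p)[:2]: print(n,t,np.round(m["at"],1),round(m["confidence"],2),proj(p,m["at"]).round())
a=[c["pixels"][y:y+110,x:x+130] for c,x,y in((S,95,215),(D,250,220))]
save({"pixels":cv2.resize(np.hstack(a),None,fx=3,fy=3)},"pics/g1.png")
```

```text
7.1 [ 495.  -366.3  266.1] 39.37189534733247 61.3230836391449 [-0.9 -0.5  5.2]
s scanner [ 501.2 -368.     0.6] 0.82 [156. 297.]
s scanner_beam [ 532.1 -374.9   60.9] 0.74 [161. 287.]
s gold_tin [ 6.601e+02 -1.415e+02  3.000e-01] 0.61 [252. 261.]
s gold_tin_label [ 653.4 -113.6   31.7] 0.68 [255. 246.]
d scanner [ 500.6 -368.5    5.2] 0.6 [305. 309.]
d scanner_beam [ 534.7 -374.4   63. ] 0.95 [322. 287.]
w scanner [ 505.9 -366.4    4. ] 0.81 [249. 185.]
w scanner_beam [ 536.9 -375.5   60.2] 0.76 [254. 158.]
```

>>> apply_moves(series=[1, 0, 0, -0.2, 0, 1, 0, 0, -0.4, 0, 1, 0, 0, -0.4, 0, 1, 0, 0, -0.4, 0, 1, 0, 0, -0.2, 0, 1, 0, -0.2, 0, 0, 1, 0, -0.4, 0, 0, 1, 0, -0.5, 0, 0, 1, 0, -0.5, 0, 0, 1, 0, -0.5, 0, 0, 1, 0, -0.5, 0, 0, 1, 0, -0.5, 0, 0])

```text
time_s: 9.05
eef_pos: [521.3, -210.2, 343.5]
tcp_rot: [-3.127, 0.273, 0.005]
ft_force: [0.1, -0.4, -2.3]
grip_width: 39.4
grasp_force: 60.9
```

>>> apply_moves(series=[1, 0, -0.5, 0, 0, 1, 0, -0.5, 0, 0, 1, 0, -0.5, 0, 0, 1, 0, -0.4, 0, 0, 1, 0.1, -0.3, 0, 0, 1, 0.05, -0.2, 0, 0, 1, 0.04, -0.08, 0, 0, 1, 0, 0, 0, 0, 1, 0, 0, 0, 0])

```text
time_s: 9.95
eef_pos: [552.7, -93.4, 345.0]
tcp_rot: [3.129, -0.275, -0.001]
ft_force: [0.1, -0.2, -2.9]
grip_width: 39.2
grasp_force: 60.9
```

Run:
```python
from h import *
s=r.sense();print(s["time_s"],s["eef_pos"].round(1),s["tcp_rot"].round(3),s["grip_width"],s["grasp_force"])
S=shot("scene");D=shot("side");W=shot("wrist")
for n,p in(("s",S),("d",D),("w",W)):
  for t in("scanner","scanner_grip","scanner_beam","gold_tin","gold_tin_label"):
    for m in cams.mark_of(t,p)[:2]: print(n,t,np.round(m["at"],1),round(m["confidence"],2),proj(p,m["at"]).round())
a=[c["pixels"][y:y+130,x:x+130] for c,x,y in((S,180,170),(D,250,130))]
w=cv2.resize(W["pixels"],(520,390))
save({"pixels":np.vstack([cv2.resize(np.hstack(a),(520,260)),w[:300]])},"pics/s1.png")
save(W,"pics/w2.png")
lab=[654.5,-112.2,32]; print("label pred",proj(W,lab),proj(S,lab),proj(D,lab))
```

```text
9.95 [552.7 -93.4 345. ] [ 3.129e+00 -2.750e-01 -1.000e-03] 39.15750844353971 60.91906428337097
s scanner [555.9 -97.7  82.9] 0.75 [227. 218.]
s scanner_grip [550.7 -93.1 190.1] 0.83 [224. 186.]
s scanner_grip [808.6 -15.2   4.3] 0.74 [320. 249.]
s scanner_beam [ 592.2 -101.9  137.4] 0.98 [236. 208.]
s gold_tin [ 657.4 -141.3   -2.1] 0.68 [251. 261.]
d scanner [558.4 -95.3  82. ] 0.98 [278. 211.]
d scanner_grip [553.1 -90.6 192.4] 0.71 [275. 174.]
d scanner_grip [6.036e+02 9.390e+01 1.000e-01] 0.34 [266. 199.]
d scanner_beam [590.7 -97.3 140.5] 0.7 [290. 190.]
d gold_tin [ 6.588e+02 -1.470e+02 -1.000e-01] 0.96 [319. 238.]
d gold_tin_label [ 656.9 -114.6   30. ] 0.75 [313. 223.]
w scanner [562.9 -93.3  81.2] 0.65 [249. 185.]
w scanner_grip [553.7 -93.8 192.6] 0.84 [251. 275.]
w scanner_beam [ 591.4 -101.8  142.4] 0.87 [254. 164.]
w gold_tin [ 661.5 -139.1    2. ] 0.96 [280.  49.]
w gold_tin [553.7 -94.4 193.4] 0.5 [252. 276.]
w gold_tin_label [ 656.6 -111.5   32.2] 0.61 [251.  57.]
label pred [252.52906889  59.28215678] [255.32034969 245.72315266] [312.05255732 221.7387601 ]
```

View pics/s1.png

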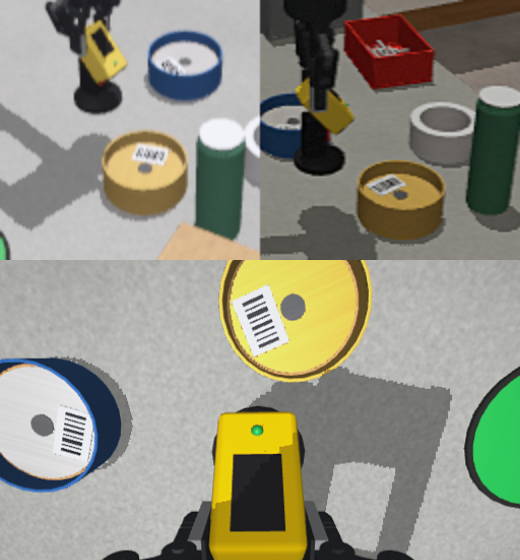

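Run:
```python
from h import *
from scipy.optimize import least_squares
W=shot("wrist");S=shot("scene")
def labc(p,guess,rad):
    hsv=cv2.cvtColor(p["pixels"],cv2.COLOR_RGB2HSV); c=proj(p,guess)
    m=((hsv[...,1]<60)&(hsv[...,2]>150)).astype(np.uint8)
    y,x=np.mgrid[:384,:512]; m[(x-c[0])**2+(y-c[1])**2>rad**2]=0
    m=cv2.morphologyEx(m,cv2.MORPH_CLOSE,np.ones((5,5)))
    n,l,st,ce=cv2.connectedComponentsWithStats(m); k=1+np.argmax(st[1:,4])
    rc=cv2.minAreaRect(np.argwhere(l==k)[:,::-1].astype(np.float32)); return rc
for n,p,rad in(("w",W,45),("s",S,16)):
    rc=labc(p,[654.5,-112.2,32],rad); print(n,rc,ray(p,rc[0],32).round(1),[np.round(ray(p,q,32),1)[:2] for q in cv2.boxPoints(rc)])
# yellow head silhouette vs model corners
hsv=cv2.cvtColor(W["pixels"],cv2.COLOR_RGB2HSV)
reg=cams.silhouettes("scanner",W)[0]["region"]
for row in(155,180,210,240,260):
    q=np.flatnonzero((hsv[row,:,0]<35)&(hsv[row,:,1]>150)&(hsv[row,:,2]>80)&(np.abs(np.arange(512)-256)<70)); print(row,q.min(),q.max())
t=np.array([552.7,-93.4,345]);Rz=np.array([[.985,.175,0],[-.175,.985,0],[0,0,1]])
for off in([7,0,-261],):
  o=t+Rz@np.array(off); b=o+Rz@np.array([30,0,58]); print("beam pred",b,proj(W,b),proj(S,b)); print("nose bottom",proj(W,b+Rz@[0,20,0]),proj(W,b+Rz@[0,-20,0]))
print(W["K"])
```

```text
w ((258.44830322265625, 58.87931823730469), (59.74443817138672, 42.67459487915039), 66.80140686035156) [ 654.2 -116.1   32. ] [array([672.7, -93.4]), array([ 679.3, -126.8]), array([ 635. , -139.5]), array([ 627.5, -104.7])]
s ((254.85597229003906, 246.79200744628906), (17.351890563964844, 9.302042961120605), 10.30484676361084) [ 655.4 -116.6   32. ] [array([ 638.1, -138.9]), array([ 624.4, -104.7]), array([672.9, -93.9]), array([ 685.4, -128.1])]
155 216 290
180 213 293
210 211 296
240 208 298
260 207 300
beam pred [589.145 -99.875 142.   ] [252.48135765 168.22622602] [235.68594021 205.74995744]
nose bottom [216.49871103 168.18821406] [288.45721296 168.26423081]
[[314.96614441   0.         253.61876797]
 [  0.         314.96614441 192.14416833]
 [  0.           0.           1.        ]]
```

>>> apply_moves(series=[1, 0.04, 0.08, 0.1, 0, 1, 0, 0, 0.2, 0, 1, 0, 0, 0.2, 0, 1, 0, 0, 0.1, 0, 1, 0, 0, 0.06, 0, 1, 0, 0, 0, 0, 1, 0, 0, 0, 0, 1, 0, 0, 0, 0, 1, 0, 0, 0, 0, 1, 0, 0, 0, 0, 1, 0, 0, 0, 0, 1, 0, 0, 0, 0])

```text
time_s: 12.2
eef_pos: [554.0, -97.2, 312.3]
tcp_rot: [3.13, -0.274, 0.0]
ft_force: [0.6, 0.5, -1.8]
grip_width: 39.6
grasp_force: 61.0
```

Run:
```python
from h import *
s=r.sense();print(s["time_s"],s["eef_pos"].round(1),s["tcp_rot"].round(3))
S=shot("scene");D=shot("side");W=shot("wrist")
bs=[]
for n,p in(("s",S),("d",D),("w",W)):
  for t in("scanner_beam","gold_tin_label","gold_tin"):
    for m in cams.mark_of(t,p)[:1]: print(n,t,np.round(m["at"],1),round(m["confidence"],2))
b=s["eef_pos"]+[37.6,-6.7,-203.5]; d=np.array([.643*.985,-.643*.175,-.766]); print("hit",b+d*(32-b[2])/d[2],(b[2]-32)/.766)
```

```text
12.2 [554.  -97.2 312.3] [ 3.13  -0.274  0.   ]
s scanner_beam [ 593.5 -105.4  108.4] 0.82
s gold_tin_label [ 652.2 -115.6   30. ] 0.67
s gold_tin [ 660.3 -140.9    0.7] 0.74
d scanner_beam [ 591.4 -103.7  105.2] 0.62
d gold_tin_label [ 657.2 -113.    30.2] 0.81
d gold_tin [ 660.3 -148.5   -0. ] 0.66
w scanner_beam [ 595.5 -103.8  107.2] 0.82
w gold_tin_label [ 652.4 -111.    32.1] 0.7
w gold_tin [ 662.2 -141.     1.7] 0.91
hit [ 655.11310834 -115.14061369   32.        ] 100.26573095782378
```

>>> apply_moves(series=[1, 0, 0, 0, 0, 1, 0, 0, 0, 0, 1, 0, 0, 0, 0, 1, 0, 0, 0, 0, 1, 0, 0, 0, 0, 1, 0, 0, 0, 0, 1, 0, 0, 0, 0, 1, 0, 0, 0, 0, 1, 0, 0, 0, 0, 1, 0, 0, 0, 0, 1, 0, 0, 0, 0, 1, 0, 0, 0, 0])

```text
time_s: 14.0
eef_pos: [554.0, -97.2, 312.2]
tcp_rot: [-3.13, 0.274, 0.0]
ft_force: [0.1, -0.6, -2.6]
grip_width: 39.2
grasp_force: 61.0
```

>>> apply_moves(series=[1, 0, 0, -0.2, 0, 1, 0, 0, -0.3, 0, 1, 0, 0, -0.16, 0, 1, 0, 0.2, 0, 0, 1, 0, 0.4, 0, 0, 1, 0, 0.5, 0, 0, 1, 0, 0.5, 0, 0, 1, 0, 0.5, 0, 0, 1, 0, 0.5, 0, 0, 1, 0, 0.5, 0, 0, 1, 0, 0.5, 0, 0, 1, 0, 0.5, 0, 0])

```text
time_s: 15.2
eef_pos: [517.6, -300.6, 344.7]
tcp_rot: [-3.129, 0.275, 0.001]
ft_force: [-0.1, -0.5, -1.9]
grip_width: 39.0
grasp_force: 61.0
```

>>> apply_moves(series=[1, -0.1, 0.5, 0, 0, 1, -0.1, 0.4, 0, 0, 1, -0.04, 0.3, 0, 0, 1, 0, 0.2, 0, 0, 1, 0, 0.13, 0, 0, 1, 0, 0, 0.3, 0, 1, 0, 0, 0.4, 0, 1, 0, 0, 0.4, 0, 1, 0, 0, 0.2, 0, 1, 0, 0, 0, 0, 1, 0, 0, 0, 0])

```text
time_s: 16.3
eef_pos: [493.6, -372.2, 280.8]
tcp_rot: [3.129, -0.273, 0.001]
ft_force: [0.3, -0.2, -2.4]
grip_width: 39.4
grasp_force: 60.9
```

Run:
```python
from h import *
s=r.sense();print(s["time_s"],s["eef_pos"].round(1),s["ft_force"].round(1))
for n in("scene","side"):
  p=shot(n)
  for t in("scanner","pad"):
    for m in cams.mark_of(t,p)[:1]: print(n,t,np.round(m["at"],1),round(m["confidence"],2))
```

```text
16.3 [ 493.6 -372.2  280.8] [ 0.3 -0.2 -2.4]
scene scanner [ 499.1 -372.1   18.9] 0.93
scene pad [ 4.992e+02 -3.771e+02  1.000e-01] 0.58
side scanner [ 501.6 -375.1   20.2] 0.61
side pad [ 499.4 -376.9    1. ] 0.66
```

Lowering gently until it touches.

>>> apply_moves(series=[1, 0, 0, 0.1, 0, 1, 0, 0, 0.1, 0, 1, 0, 0, 0.04, 0, 1, 0, 0, 0.02, 0, 1, 0, 0, 0.02, 0, 1, 0, 0, 0, 0, 1, 0, 0, 0, 0])

```text
time_s: 17.3
eef_pos: [493.3, -372.3, 266.3]
tcp_rot: [3.129, -0.274, 0.0]
ft_force: [0.3, -0.4, -3.0]
grip_width: 39.0
grasp_force: 61.0
```

>>> apply_moves(series=[1, 0, 0, 0.02, 0, 1, 0, 0, 0, 0, 1, 0, 0, 0, 0])

```text
time_s: 17.6
eef_pos: [493.3, -372.4, 266.1]
tcp_rot: [3.129, -0.274, 0.001]
ft_force: [-2.6, 1.8, 4.9]
grip_width: 39.3
grasp_force: 62.0
```

>>> apply_moves(series=[0, 0, 0, 0, 0, -0.3, 0, 0, 0, 0, -1, 0, 0, 0, 0, -1, 0, 0, 0, 0, -1, 0, 0, 0, 0, -1, 0, 0, 0, 0, -1, 0, 0, -0.2, 0, -1, 0, 0, -0.4, 0, -1, 0, 0, -0.6, 0, -1, 0, 0, -0.7, 0, -1, 0, 0, -0.7, 0, -1, 0, 0, -0.4, 0])

```text
time_s: 18.8
eef_pos: [493.4, -372.4, 419.6]
tcp_rot: [3.126, -0.274, 0.006]
ft_force: [0.1, -0.7, -0.6]
grip_width: 85.5
grasp_force: 0.0
```

Run:
```python
from h import *
s=r.sense();print(s["time_s"],s["eef_pos"].round(1),s["joint_positions"].round(2))
S=shot("scene");D=shot("side")
for n,p in(("s",S),("d",D)):
  for t in("scanner","scanner_grip","gold_tin","lid"):
    for m in cams.mark_of(t,p)[:3 if t=="lid" else 1]: print(n,t,np.round(m["at"],1),round(m["confidence"],2),proj(p,m["at"]).round())
a=[c["pixels"][y:y+100,x:x+130] for c,x,y in((S,95,225),(D,250,230))]
b=[c["pixels"][y:y+100,x:x+130] for c,x,y in((S,200,90),(D,120,110))]
save({"pixels":cv2.resize(np.vstack([np.hstack(a),np.hstack(b)]),None,fx=2.5,fy=2.5)},"pics/p1.png")
```

```text
18.8 [ 493.4 -372.4  419.6] [-0.83  0.37  1.34  0.    1.42  0.92]
s scanner [ 497.  -372.7    2.3] 0.59 [154. 297.]
s scanner_grip [ 491.5 -374.1  114.4] 0.94 [145. 266.]
s lid [262.7 322.9   0.6] 0.93 [218. 147.]
s lid [444.2 517.   -1.6] 0.76 [284. 135.]
s lid [422.1 337.9  -2. ] 0.6 [257. 156.]
d scanner [ 499.8 -375.6    3. ] 0.7 [306. 312.]
d scanner_grip [ 492.1 -372.6  115. ] 0.6 [304. 273.]
d gold_tin [ 662.2 -147.9   -2.5] 0.75 [320. 238.]
d lid [261.6 327.6   2.9] 0.79 [143. 186.]
d lid [ 4.397e+02  5.113e+02 -4.000e-01] 0.74 [182. 155.]
d lid [418.4 338.1  -5.7] 0.61 [188. 178.]
```

View pics/p1.png

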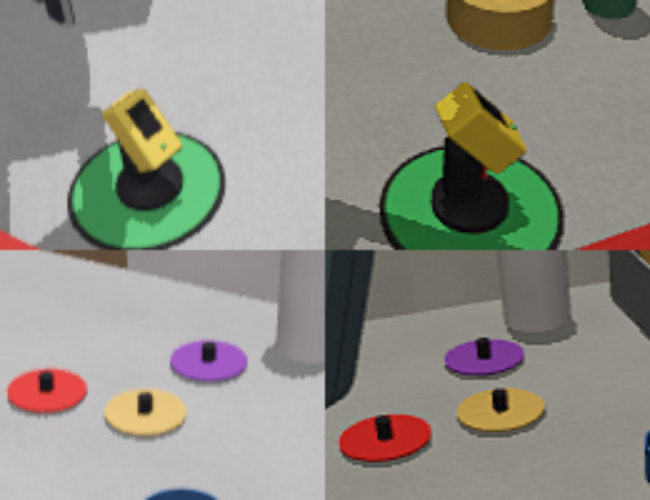

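The scanner stands upright on its pad. Next I turn the gripper so the tool axes line up with the world, then go to the gold lid.

>>> apply_moves(series=[-1, 0, 0, 0, -1, -1, 0, 0, 0, -1, -1, 0, 0, 0, -1, -1, 0, 0, 0, -1, -1, 0, 0, 0, -1, -1, 0, 0, 0, -1, -1, 0, 0, 0, -1, -1, 0, 0, 0, -1, -1, 0, 0, 0, -1, -1, 0, 0, 0, -1, -1, 0, 0, 0, -1, -1, 0, 0, 0, -1])

```text
time_s: 20.5
eef_pos: [493.2, -372.3, 414.5]
tcp_rot: [-2.689, -1.623, 0.0]
ft_force: [0.3, -0.5, 0.1]
grip_width: 85.1
grasp_force: 0.0
```

>>> apply_moves(series=[-1, 0, 0, 0, -1, -1, 0, 0, 0, -1, -1, 0, 0, 0, -1, -1, 0, 0, 0, -1, -1, 0, 0, 0, -0.67, -1, 0.5, 0, 0, 0, -1, 0.7, 0, 0, 0, -1, 0.7, 0, 0, 0, -1, 0.7, 0, 0, 0, -1, 0.7, 0, 0, 0, -1, 0.7, 0, 0, 0, -1, 0.7, 0, 0, 0])

```text
time_s: 21.7
eef_pos: [493.0, -135.9, 414.7]
tcp_rot: [-2.221, -2.221, 0.0]
ft_force: [1.0, 0.1, 0.2]
grip_width: 85.5
grasp_force: 0.0
```

>>> apply_moves(series=[-1, 0.7, -0.1, 0, 0, -1, 0.7, -0.1, 0, 0, -1, 0.7, -0.2, 0, 0, -1, 0.7, -0.2, 0, 0, -1, 0.7, -0.2, 0, 0, -1, 0.7, -0.2, 0, 0, -1, 0.7, -0.2, 0, 0, -1, 0.7, -0.1, 0, 0, -1, 0.7, -0.1, 0, 0, -1, 0.7, 0, 0, 0, -1, 0.7, 0, 0, 0, -1, 0.4, 0, 0, 0])

```text
time_s: 22.9
eef_pos: [422.7, 270.0, 414.8]
tcp_rot: [-2.219, -2.223, 0.0]
ft_force: [0.1, -1.2, -0.5]
grip_width: 85.0
grasp_force: 0.0
```

Run:
```python
from h import *
s=r.sense();print(s["time_s"],s["eef_pos"].round(1),s["tcp_rot"].round(3),s["joint_positions"].round(2))
W=shot("wrist")
for m in cams.mark_of("lid",W)[:3]: print(np.round(m["at"],1),round(m["confidence"],2),proj(W,m["at"]).round())
save(W,"pics/w3.png"); print(W["cam_to_world"][:3,3].round(1))
hsv=cv2.cvtColor(W["pixels"],cv2.COLOR_RGB2HSV)
m=((hsv[...,0]>10)&(hsv[...,0]<30)&(hsv[...,1]>80)&(hsv[...,2]>60)).astype(np.uint8)
n,l,st,ce=cv2.connectedComponentsWithStats(m);k=1+np.argmax(st[1:,4])
hull=cv2.convexHull(np.argwhere(l==k)[:,::-1].astype(np.int32)); e=cv2.fitEllipse(hull)
print(st[k],e)
# fit circle r60 at z=11 on hull pts
P=np.array([ray(W,q[0],11)[:2] for q in hull]); A=np.c_[2*P,np.ones(len(P))]; x=np.linalg.lstsq(A,(P**2).sum(1),rcond=None)[0]; print("lid c",x[:2],"r",np.sqrt(x[2]+x[0]**2+x[1]**2))
```

```text
22.9 [422.7 270.  414.8] [-2.219 -2.223  0.   ] [0.35 0.16 1.63 0.   1.35 0.34]
[261.  326.1  -4.2] 0.71 [118. 110.]
[421.9 338.7   0.6] 0.68 [253.  99.]
[422.8 345.2 382.7]
[ 201   62  106   90 5519] ((253.39508056640625, 96.34603118896484), (105.23994445800781, 110.06745147705078), 0.7066373825073242)
lid c [422.10870084 339.07633801] r 59.520625735344765
```

View pics/w3.png

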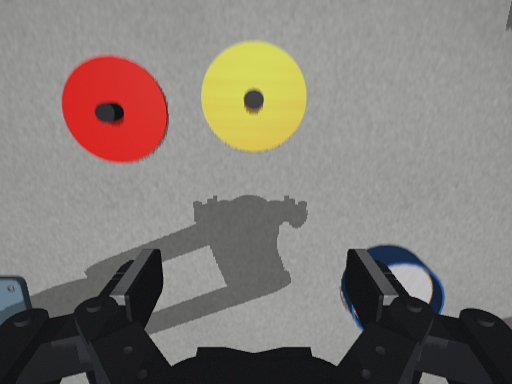

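Wrist view: the gold lid is at (254,97) with its knob at (254,100), and the red look-alike at (115,110) is well clear. The lid centre fits to (422,339) with r = 59.5 mm, which is plausible.

>>> apply_moves(series=[-1, 0.4, -0.01, 0.2, 0, -1, 0.5, 0, 0.4, 0, -1, 0.4, 0, 0.5, 0, -1, 0.08, 0, 0.6, 0, -1, 0, 0, 0.6, 0, -1, 0, 0, 0.6, 0, -1, 0, 0, 0.5, 0, -1, 0, 0, 0.4, 0, -1, 0, 0, 0.3, 0, -1, 0, 0, 0.2, 0, -1, 0, 0, 0, 0, -1, 0, 0, 0, 0])

```text
time_s: 24.2
eef_pos: [423.1, 336.4, 200.5]
tcp_rot: [2.222, 2.221, 0.0]
ft_force: [0.3, -0.1, 0.9]
grip_width: 85.7
grasp_force: 0.0
```

>>> apply_moves(series=[-1, 0.05, -0.02, 0.15, 0, -1, 0, 0, 0.12, 0, -1, 0, 0, 0, 0, 1, 0, 0, 0, 0, 1, 0, 0, 0, 0, 1, 0, 0, 0, 0, 1, 0, 0, 0, 0, 1, 0, 0, 0, 0, 1, 0, 0, 0, 0, 1, 0, 0, 0, 0, 1, 0, 0, 0, 0, 1, 0, 0, 0, 0])

```text
time_s: 25.4
eef_pos: [421.8, 339.3, 187.1]
tcp_rot: [2.221, 2.221, 0.001]
ft_force: [-1.8, -0.5, 5.5]
grip_width: 19.9
grasp_force: 58.8
```

>>> apply_moves(series=[1, 0, 0, -0.1, 0, 1, 0, 0, -0.3, 0, 1, 0, 0, -0.5, 0, 1, 0, 0, -0.6, 0, 1, 0, 0, -0.6, 0, 1, 0, 0, -0.5, 0, 1, -0.2, 0.04, -0.2, 0, 1, -0.4, 0.1, 0, 0, 1, -0.6, 0.15, 0, 0, 1, -0.6, 0.15, 0, 0, 1, -0.6, 0.15, 0, 0, 1, -0.6, 0.15, 0, 0])

```text
time_s: 26.6
eef_pos: [458.3, 187.4, 325.6]
tcp_rot: [-2.221, -2.221, 0.003]
ft_force: [0.4, 0.3, -2.0]
grip_width: 20.2
grasp_force: 58.8
```

>>> apply_moves(series=[1, -0.6, 0.15, 0, 0, 1, -0.6, 0.15, 0, 0, 1, -0.7, 0.2, 0, 0, 1, -0.7, 0.2, 0, 0, 1, -0.7, 0.2, 0, 0, 1, -0.7, 0.2, 0, 0, 1, -0.7, 0.2, 0, 0, 1, -0.7, 0.2, 0, 0, 1, -0.7, 0.2, 0, 0, 1, -0.7, 0.2, 0, 0, 1, -0.5, 0.1, 0, 0, 1, -0.3, 0, 0, 0])

```text
time_s: 27.8
eef_pos: [558.3, -193.4, 325.3]
tcp_rot: [-2.223, -2.218, 0.001]
ft_force: [-0.2, 0.9, -2.6]
grip_width: 20.1
grasp_force: 58.8
```

>>> apply_moves(series=[1, 0, 0, 0, 0, 1, 0, 0, 0, 0])

```text
time_s: 28.0
eef_pos: [558.0, -190.3, 325.9]
tcp_rot: [-2.22, -2.219, 0.0]
ft_force: [0.1, 0.5, -2.3]
grip_width: 20.0
grasp_force: 58.8
```

```bash
cat >> h.py <<'E'
def circ(W,m,z,rad,guess):
    """fit world circle centre of known radius at height z to outer contour of mask m"""
    from scipy.optimize import least_squares
    cs,_=cv2.findContours(m.astype(np.uint8),cv2.RETR_EXTERNAL,cv2.CHAIN_APPROX_NONE); c=max(cs,key=cv2.contourArea)
    q=np.array([k[0] for k in c if 3<k[0][0]<508 and 3<k[0][1]<380])
    P=np.array([ray(W,k,z)[:2] for k in q])
    f=lambda x:np.hypot(*(P-x[:2]).T)-rad
    s=least_squares(f,guess,loss="soft_l1",f_scale=0.7); e=f(s.x); return s.x.round(1),(abs(e)<1.5).mean().round(2),len(P)
E
python3 - <<'E'
from h import *
s=r.sense();print(s["time_s"],s["eef_pos"].round(1),s["tcp_rot"].round(3),s["grip_width"],s["grasp_force"])
W=shot("wrist");S=shot("scene")
for t in("gold_tin","lid"):
  for p in(W,S):
    for m in cams.mark_of(t,p)[:1]: print(t,np.round(m["at"],1),round(m["confidence"],2),proj(p,m["at"]).round())
g=cams.silhouettes("gold_tin",W); l=cams.silhouettes("lid",W)
e=s["eef_pos"]
for k in g[:2]: print("tin",k["confidence"],circ(W,k["region"],50,58,[661,-142]))
zl=e[2]-187.1+11
for k in l[:2]: print("lid",k["confidence"],zl,circ(W,k["region"],zl,60,e[:2]))
save(W,"pics/w4.png")
np.savez("w4.npz",pixels=W["pixels"],K=W["K"],cam_to_world=W["cam_to_world"],g=g[0]["region"] if g else 0,l=l[0]["region"] if l else 0,e=e)
E
```

```text
28.0 [ 558.  -190.3  325.9] [-2.22  -2.219  0.   ] 20.035421325083274 58.775585889816284
gold_tin [ 658.1 -140.7   -0.9] 0.75 [252. 261.]
lid [ 562.3 -192.1  137.2] 0.91 [262. 241.]
lid [267.  324.5  -3.1] 0.81 [219. 148.]
tin 0.81 (array([ 657.1, -142.4]), np.float64(0.62), 433)
lid 0.84 149.83715449951595 (array([ 557.6, -189.9]), np.float64(0.27), 895)
```

View pics/w4.png

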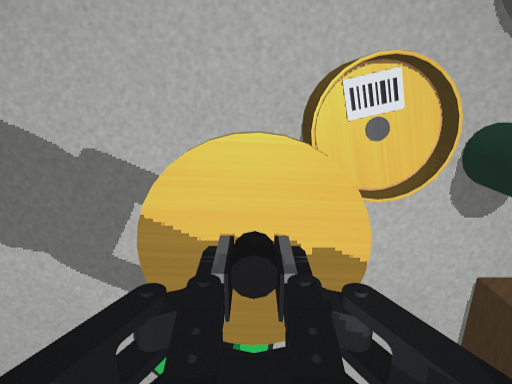

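```bash
cat > fit.py <<'E'
from h import *
from scipy.optimize import least_squares
d=dict(np.load("w4.npz"));W=d;e=d["e"];cam=d["cam_to_world"][:3,3]
hsv=cv2.cvtColor(d["pixels"],cv2.COLOR_RGB2HSV)
col=((hsv[...,0]>10)&(hsv[...,0]<32)&(hsv[...,1]>90)).astype(np.uint8)
def pts(reg):
    cs,_=cv2.findContours(reg.astype(np.uint8),cv2.RETR_EXTERNAL,cv2.CHAIN_APPROX_NONE);return max(cs,key=cv2.contourArea)[:,0].astype(float)
def fit(q,z,rad,x0,sel):
    P=np.array([ray(W,k,z)[:2] for k in q]);x=np.array(x0,float)
    for _ in range(5):
        k=sel(P,x); f=lambda x:np.hypot(*(P[k]-x).T)-rad
        x=least_squares(f,x,loss="soft_l1",f_scale=.5).x
    return x.round(1),k.sum(),np.abs(f(x)).mean().round(2), f(x).mean().round(2)
u=lambda x:(x-cam[:2])/np.linalg.norm(x-cam[:2])
print(cam)
for reg in(d["g"],d["g"]):
  q=pts(reg); dq=q
  print("tin rim far",fit(q,50,58,[660,-142],lambda P,x:((P-x)@u(x)>0)&(abs(np.hypot(*(P-x).T)-58)<5)))
  print("tin base near",fit(q,0,58,[660,-142],lambda P,x:((P-x)@u(x)<-10)&(P[:,1]>x[1]-10)&(abs(np.hypot(*(P-x).T)-58)<5)))
  break
m=col.copy();m[:,375:]=0;m[:130,290:]=0
q=pts(d["l"]); z=e[2]-187.1+11
for dz in(0,-4): print("lid",fit(q,z+dz,60,e[:2],lambda P,x:(P[:,1]>x[1]+15)&(abs(np.hypot(*(P-x).T)-60)<5)))
# rim dark/gold colour right edges: row-wise rightmost gold
for row in(90,110,130,150):
  c=np.flatnonzero(col[row,380:480]);print(row,380+c.max(),ray(W,[380+c.max()+.5,row],50).round(1)[:2])
E
python3 fit.py
```

```text
[ 558.18176082 -115.01546746  293.94594249]
tin rim far (array([ 657.3, -142.6]), np.int64(214), np.float64(0.41), np.float64(-0.17))
tin base near (array([ 659.9, -142.7]), np.int64(114), np.float64(0.72), np.float64(0.31))
lid (array([ 557.7, -191.9]), np.int64(287), np.float64(0.36), np.float64(-0.13))
lid (array([ 557.7, -192.1]), np.int64(281), np.float64(0.17), np.float64(0.02))
90 457 [ 707.7 -112.4]
110 461 [ 713.4 -126.7]
130 461 [ 716.3 -141.5]
150 454 [ 713.9 -156.8]
```

>>> apply_moves(series=[1, 0.1, 0.21, 0, 0, 1, 0.2, 0.4, 0, 0, 1, 0.2, 0.4, 0, 0, 1, 0.2, 0.4, 0, 0, 1, 0.2, 0.4, 0, 0, 1, 0.08, 0.2, 0.2, 0, 1, 0, 0, 0.4, 0, 1, 0, 0, 0.4, 0, 1, 0, 0, 0.3, 0, 1, 0, 0, 0.12, 0, 1, 0, 0, 0, 0, 1, 0, 0, 0, 0])

```text
time_s: 29.6
eef_pos: [659.5, -142.0, 256.4]
tcp_rot: [2.221, 2.221, 0.001]
ft_force: [0.0, 0.6, -1.8]
grip_width: 19.7
grasp_force: 58.9
```

Run:
```python
from h import *
s=r.sense();e=s["eef_pos"];print(s["time_s"],e.round(1),s["ft_force"].round(1))
S=shot("scene");D=shot("side");zl=e[2]-187.1
out=[]
for n,p,c in(("s",S,(252,250)),("d",D,(318,225))):
  im=cv2.resize(p["pixels"],None,fx=6,fy=6,interpolation=cv2.INTER_CUBIC)
  th=np.linspace(0,2*np.pi,200)
  for cen,z,rad,co in((e[:2],zl+11,60,(255,0,0)),(e[:2],zl+7,60,(255,0,0)),((658.3,-142.6),50,58,(0,0,255)),((658.3,-142.6),0,58,(0,0,255))):
    q=np.array([proj(p,[cen[0]+rad*np.cos(t),cen[1]+rad*np.sin(t),z]) for t in th]); cv2.polylines(im,[((q+.5)*6).astype(np.int32)],True,co,1)
  x,y=int(c[0]*6),int(c[1]*6); out.append(im[y-270:y+270,x-200:x+200])
save({"pixels":np.hstack(out)},"pics/f1.png")
```

```text
29.6 [ 659.5 -142.   256.4] [ 0.   0.6 -1.8]
```

View pics/f1.png

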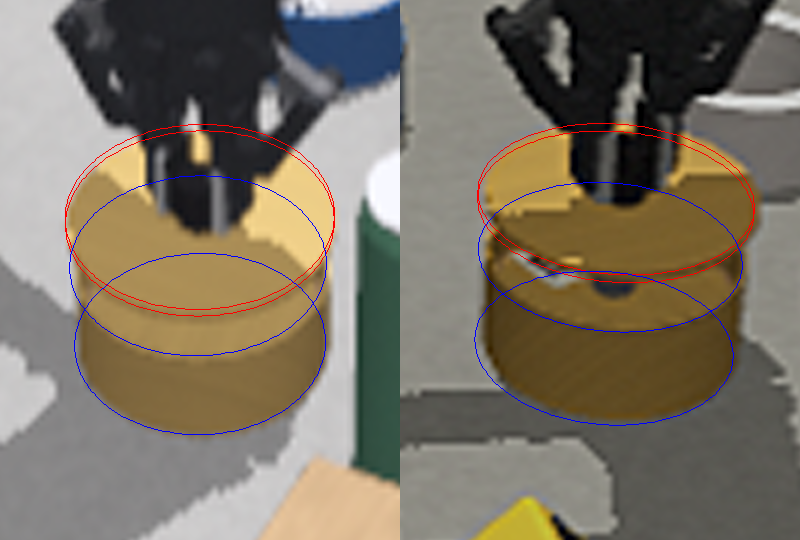

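```bash
cat > fit2.py <<'E'
from h import *
from scipy.optimize import least_squares
s=r.sense();e=s["eef_pos"];zl=e[2]-187.1
Ps=[shot("scene"),shot("side")]
th=np.linspace(0,2*np.pi,361)
def hull(p,c,r,z0,z1):
    q=np.array([proj(p,[c[0]+r*np.cos(t),c[1]+r*np.sin(t),z]) for z in(z0,z1) for t in th],np.float32);return cv2.convexHull(q)
def ext(h,row):  # left/right x of hull at row
    q=h[:,0];x=[]
    for a,b in zip(q,np.roll(q,-1,0)):
        if (a[1]-row)*(b[1]-row)<=0 and a[1]!=b[1]: x.append(a[0]+(row-a[1])*(b[0]-a[0])/(b[1]-a[1]))
    return min(x),max(x)
def obs(p,h,row):
    hsv=cv2.cvtColor(p["pixels"],cv2.COLOR_RGB2HSV).astype(float); l,rr=ext(h,row); o=[]
    s=hsv[row,:,1]
    for c0,sg in((l,-1),(rr,1)):
        i=np.arange(int(c0)-5,int(c0)+7); v=s[i] if sg>0 else s[i]; ins=s[int(c0-sg*6)];out=s[int(c0+sg*6)];t=(ins+out)/2
        d=(v>t)
        k=[j for j in range(len(i)-1) if d[j]!=d[j+1]]
        if not k: o.append(np.nan);continue
        j=min(k,key=lambda j:abs(i[j]-c0)); o.append(i[j]+(t-v[j])/(v[j+1]-v[j]))
    return o
def run(name,c0,r_,z0,z1,rowsel):
    D=[]
    for p in Ps:
        h=hull(p,c0,r_,z0,z1)
        for row in rowsel(p): D.append((p,row,obs(p,h,row)))
    def f(x):
        o=[]
        for p,row,ob in D:
            a=ext(hull(p,x,r_,z0,z1),row); o+=[np.nan_to_num(a[0]-ob[0]),np.nan_to_num(a[1]-ob[1])]
        return np.array(o)
    x=least_squares(f,c0,loss="soft_l1",f_scale=.5,diff_step=1e-3).x; print(name,x.round(1),f(x).round(1))
tc=(659.5,-142.6)
run("tin",tc,58,0,50,lambda p:[int(proj(p,[*tc,z])[1]) for z in(5,12,20)])
run("lid",e[:2],60,zl+7,zl+11,lambda p:[int(proj(p,[*e[:2],zl+9])[1])+k for k in(-1,1,3)])
print(e)
E
python3 fit2.py
```

```text
tin [ 660.3 -143.3] [-0.4  0.7 -0.4  0.7 -0.6  0.8 -0.7  0.3 -0.6  0.4 -0.7  0.5]
lid [ 661.1 -145.2] [-0.3  0.3 -0.5  0.8 -0.5  0.7 -0.  -0.  -0.2 -0.  -0.3  0.5]
[ 659.62796089 -142.02172268  257.00353908]
```

The wrist fit and the two-camera fit agree to within a millimetre that the lid should shift by about (-1, +1.4) mm. Correcting that and lowering.

>>> apply_moves(series=[1, 0.03, -0.02, 0.1, 0, 1, 0, 0, 0.1, 0, 1, 0, 0, 0.1, 0, 1, 0, 0, 0.06, 0, 1, 0, 0, 0.04, 0, 1, 0, 0, 0, 0, 1, 0, 0, 0, 0])

```text
time_s: 30.5
eef_pos: [658.3, -140.3, 235.7]
tcp_rot: [2.221, 2.221, 0.0]
ft_force: [-0.0, -0.7, -2.4]
grip_width: 20.2
grasp_force: 58.9
```

>>> apply_moves(series=[1, 0, 0, 0.04, 0, 1, 0, 0, 0.02, 0, 1, 0, 0, 0, 0, 1, 0, 0, 0, 0])

```text
time_s: 30.9
eef_pos: [658.2, -140.3, 232.7]
tcp_rot: [2.221, 2.221, 0.0]
ft_force: [0.1, 0.3, -1.1]
grip_width: 20.0
grasp_force: 58.9
```

>>> apply_moves(series=[1, 0, 0, 0.02, 0, 1, 0, 0, 0.02, 0, 1, 0, 0, 0, 0, 1, 0, 0, 0, 0])

```text
time_s: 31.3
eef_pos: [658.2, -140.3, 230.6]
tcp_rot: [-2.221, -2.221, 0.0]
ft_force: [-0.4, 0.2, -1.3]
grip_width: 19.9
grasp_force: 58.9
```

>>> apply_moves(series=[1, 0, 0, 0.02, 0, 1, 0, 0, 0, 0, 1, 0, 0, 0, 0])

```text
time_s: 31.6
eef_pos: [658.3, -140.3, 230.2]
tcp_rot: [2.221, 2.221, 0.0]
ft_force: [-0.5, 0.9, 3.2]
grip_width: 20.1
grasp_force: 59.3
```

>>> apply_moves(series=[0.3, 0, 0, 0, 0, 0, 0, 0, 0, 0, -0.5, 0, 0, 0, 0, -1, 0, 0, 0, 0, -1, 0, 0, 0, 0, -1, 0, 0, 0, 0, -1, 0, 0, -0.2, 0, -1, 0, 0, -0.4, 0, -1, 0, 0, -0.6, 0, -1, 0, 0, -0.7, 0, -1, 0, 0, -0.6, 0, -1, 0, 0, -0.3, 0])

```text
time_s: 32.8
eef_pos: [658.6, -140.4, 374.5]
tcp_rot: [2.217, 2.218, 0.004]
ft_force: [0.1, -0.2, 0.2]
grip_width: 85.0
grasp_force: 0.0
```

>>> apply_moves(series=[-1, -0.4, -0.4, 0, 0, -1, -0.5, -0.5, 0, 0, -1, -0.5, -0.5, 0, 0, -1, 0, 0, 0, 0, -1, 0, 0, 0, 0])

```text
time_s: 33.3
eef_pos: [587.9, -210.8, 370.7]
tcp_rot: [2.223, 2.219, 0.001]
ft_force: [0.4, -0.0, -0.3]
grip_width: 85.1
grasp_force: 0.0
```

Run:
```python
from h import *
s=r.sense();e=s["eef_pos"];print(s["time_s"],e.round(1))
S=shot("scene");D=shot("side");W=shot("wrist")
for n,p in(("s",S),("d",D),("w",W)):
  for t in("lid","gold_tin","scanner"):
    for m in cams.mark_of(t,p)[:4]: print(n,t,np.round(m["at"],1),round(m["confidence"],2))
a=[cv2.resize(p["pixels"][y:y+150,x:x+170],None,fx=2.2,fy=2.2,interpolation=cv2.INTER_CUBIC) for p,x,y in((S,120,195),(D,230,180))]
w=cv2.resize(W["pixels"],(374,280))
save({"pixels":np.hstack([np.vstack(a)[:600],np.vstack([w,np.zeros((380,374,3),np.uint8)])[:600]])},"pics/end.png")
```

```text
33.3 [ 587.9 -210.8  370.7]
s lid [4.436e+02 5.175e+02 5.000e-01] 0.65
s lid [ 661.  -141.1   45.9] 0.61
s lid [265.2 321.2  -1. ] 0.43
s scanner [ 497.6 -372.1    2.9] 0.94
d lid [261.4 325.1   1.2] 0.85
d lid [ 655.8 -138.9   38.7] 0.75
d gold_tin [ 662.5 -146.8   -4.5] 0.79
d scanner [ 500.6 -374.8    3.2] 0.73
w lid [ 660.4 -140.1   39.8] 0.69
w scanner [ 502.2 -374.9    2.2] 0.91
```

View pics/end.png

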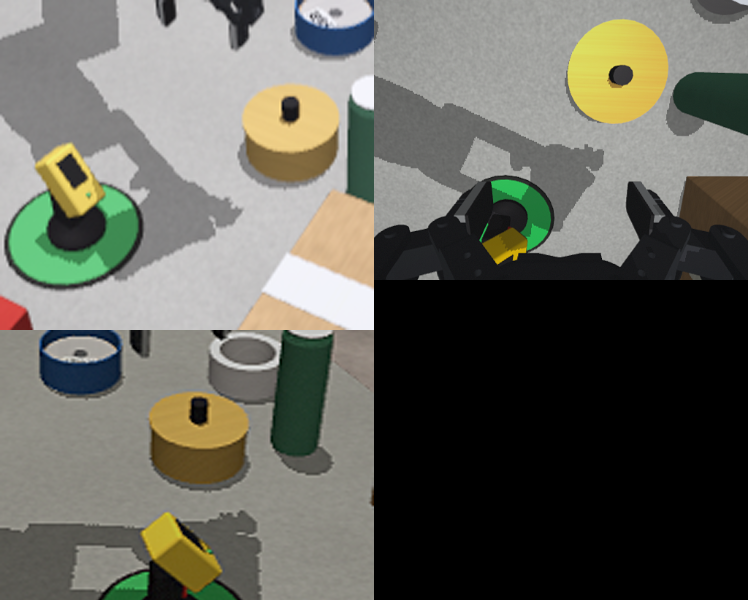

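The lid sits level on the gold tin and the scanner stands upright on its pad. The gripper is clear of everything, so I'm handing the job in.

```bash
python3 -c "
from rig import order; print(order.close_job())"
```

```text
the job is handed in; nothing more can be done
None
```

I handed the job in at about 34 s: I held the scanner about 100 mm from the middle of the gold tin's label for over 2 s, stood it back upright on its pad, and seated the gold lid level on the gold tin; hand-in returned no verdict.

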